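# Scoop a lost battery cell out from under the radio shelf

### The arm

A 6-joint arm with a two-finger parallel gripper is mounted at the origin on the work surface. World frame = base frame: x ahead of the robot, y to its left, z up, the work surface at z = 0. Lengths are in mm, angles in rad, forces in N, time in s.
With the tool pointing down it reaches from about 350 to 875 mm from the base axis. Payload 4.2 kg.
Tool frame: the origin (TCP) lies midway between the tips of the shut fingers; the grasp point (between the pads) lies 19 mm behind it (robot.grip_point_offset is the distance from the TCP to the grasp point, in mm); z points along the fingers, y is the line along which they close (so a half turn about z gives the same grasp; the last joint's range is limited). The gripper opens to 85 mm and grips with 20 to 120 N. Pads are 22 mm wide; open, the fingers measure 114 mm over their backs; the gripper's body (76 mm by 85 mm) begins 54 mm behind the grasp point. The pads swing forward as they close: fully open they stand 13 mm farther back than shut.
Start: joints at [0.259, 0.385, 0.008, 0, -1.194, -0.259], TCP at [624.979, 0.025, 231.312] pointing down, gripper open.
Joint ranges: [-3.14, 3.14], [-1.21, 2.06], [-1.07, 1.41], [-3.16, 2.05], [-2.99, -0.16], [-3.1, 3.1]. Speed limits (rad/s): [2.79, 2.79, 3.14, 3.14, 3.14, 3.14].

### API

Orientations are given as a unit quaternion [x, y, z, w].
In Python, from station import robot gives the robot as it stands. The module is installed in compiled form; this text tells all that it offers.
- The arm moves only by the tool carry_out, never from a script. Its argument "commands" is text: rows parted by semicolons, each of 7 numbers parted by spaces: the shift along the tool's x, y, z in cm, then the turn, a rotation vector about the tool's x, y, z in units of 8 degrees (1.0 is 8 degrees), then the finger opening in cm, from 0 to 8.54. In form: dx dy dz rx ry rz claw; .... A call has 1 to 10 rows; each row shifts and turns the commanded pose from where the row before left it, along the tool's axes as they then stand; what a row does not reach is not made up. A row lasts 1/10 s, in which the tool goes at most 50 mm and 8.59 degrees, less where a joint would pass 70% of its speed; a pose out of reach is approached as far as the arm can. A call with a gripper value outside its range is refused whole. The fingers move at their own pace and stop on an object; "squeeze" is the grip in N (left out, the last holds). Time passes only in rows, so rows that do not move let the fingers close. It gives the time, the measured TCP pose, the force, the opening and the grip force at its end, in the units of the state.
- robot.state(): the state, without advancing time (a new reading comes with each control period).
- robot.read_camera(name): name is "scene" or "side" or "wrist"; returns (picture, depth): 480x640x3 uint8, red, green, blue; 480x640 float32, mm along the optical axis (not along the pixel's ray), 0 where there is no reading.
- robot.calibration(name): a dict with "intrinsics" (3x3 intrinsics, pixels), "R" (3x3) and "t" (3): a world point X has camera coordinates R X + t. Camera axes: x right, y down, z forward; pixel columns grow to the right and rows downward; lengths in mm; the calibration is good to about 2 mm. A picture is of the moment at which its call begins: read the wrist's pose just before it. calibration takes no time and is no camera call; for the wrist camera it gives the pose at the moment of the call.
- robot.hand_in(): hands the job in; it is judged then, once.
Trained networks look in the newest picture that a camera, given by its name, has taken for a name from the list of things; names that differ only in an ending like _2 or _b are one class to them, and where a whole thing is asked for, a point or a joint stands for the part that bears it (a point fixed in the world has none). Each returns a list of dicts, best first, with "conf" (0 to 1); they miss things now and then, are a little off and sometimes report something else, mostly with a low value. They report only what shows in the picture. A call takes as long as a camera call.
- robot.outline_of(label, camera): "mask" (480x640 bool, what is visible of it).
- robot.place_of(label, camera): "centre" ([x, y, z] in mm, in world coordinates, good to about 4 mm: a listed point, or the origin of a listed thing).
The state is a dict: "time_s": time; "joint_pos": joint angles; "joint_vel": joint speeds; "joint_efforts": joint torques, N m; "tcp_pos": TCP position; "tool_rot": TCP orientation; "contact_force": force on the tool from outside, world axes, zero at the start; "torque": the same for the moment, N m; "opening": finger opening in mm; "gripper_force": force on a finger pad.
Only numpy, scipy, OpenCV 4.12 (cv2) and the standard library are available. Lean on these libraries where they do the work, as an engineer would, in place of code of your own. Each camera call takes 0.05 s, during which the arm holds its last target. There are 200 camera calls.

### The job

A round battery cell has rolled under the clear shelf of the radio desk. Take the flat scoop by its upright handle, slide it under the shelf lip until its front edge passes under the stop rail at the back, so that the cell ends up lying in the pan, then draw the scoop right out from under the shelf with the cell in it, and leave it lying flat on the desk, released. Leave the box-shaped plug adapter, also under the shelf, where it is.

Things in the scene. Friction and masses are not known exactly. Their poses are not given: they have to be found in the camera images.
- scoop_grip (a point): Grip point of the flat aluminium scoop, in its handle, 65 mm above its underside. The black upright handle is 44 mm (x) by 16 mm (y), from 5 to 85 mm above the desk: pinch it firmly across y. Axes are the scoop's: +x from handle to the pan's open front edge, z up. The pan's back wall is 82 mm ahead of this point, the front edge 165 mm. About 0.25 kg; slides flat on the desk, no lifting.
- scoop_edge (a point): Middle of the scoop's open front edge, at desk level; axes as scoop_grip. The pan behind it is 94 mm wide (y); floor 2 mm thick, side walls 22 mm high, back wall 30 mm. The front 10 mm is a ramp from 1.5 mm at the edge up to a 4 mm crest (walls start there), over which the cell climbs when the edge goes under the shelf's stop rail, 4 to 8 mm past the rail's front; at 9 mm the walls meet it.
- cell_center (a point): Centre of the lost battery cell: a dark grey cylinder, 34 mm in diameter and 61 mm long, about 0.14 kg, lying on its side on the desk under the clear shelf; the centre is 17 mm up. y is its long axis, which lies roughly along the shelf (within about 15 degrees); it rolls towards the stop rail when pushed.
- shelf: The fixed shelf. Origin on the desk below the middle of the front lip; +x runs in under the shelf, y along the lip, z up. The bay under the clear top is 75 mm deep to a stop rail, a round steel bar 8 mm thick whose front is at x = 75 mm, 7 mm clear of the desk; 408 mm wide, 75 mm high; top 6 mm thick. Beside it, out to y = 440 mm, wings carry radio sets, up to 170 mm high.
- adapter_center (a point): Centre of the plug adapter, a bystander: a black box 40 by 52 mm, 28 mm high, standing on the desk under the clear shelf on the other side of the middle from the cell. Must stay where it is.

How it is judged (in metres and radians):
On the way:
1. the cell lies in the scoop's pan while still under the shelf (x of cell_center in the frame of shelf above 0.01 m and x of cell_center in the frame of scoop_grip between 0.085 and 0.153 m and y of cell_center in the frame of scoop_grip between -0.045 and 0.045 m), for 0.1 s.
At the end, for the whole second after the job is handed in: The cell lies inside the scoop's pan (between its walls, behind the ramp); the cell's centre is at least 20 mm outside the shelf lip and the scoop's front edge is out from under the lip; the scoop stands flat on the desk (within 10 degrees), and the adapter has not moved more than 20 mm (x of cell_center in the frame of scoop_grip between 0.085 and 0.153 m and y of cell_center in the frame of scoop_grip between -0.045 and 0.045 m and z of cell_center in the frame of scoop_grip below -0.03 m and x of cell_center in the frame of shelf below -0.02 m and x of scoop_edge in the frame of shelf below 0 m and height (world z) of scoop_grip below 0.08 m and angle between scoop_grip's own z axis and vertical below 0.17 rad); the robot touches nothing.
It fails at once if the plug adapter is moved more than 20 mm (distance of adapter_center from where it was at the start of the episode above 0.02 m).
It also fails if it takes over 43 s, if anything falls off the work surface, if the arm or the gripper's body presses on something with over 40 N, if the wrist force passes 120 N, or if a joint passes its speed limit or range.

## Working session

There is one attempt and no reset: what is moved stays moved. The work goes in short steps, Python scripts to look and compute and a tool call to move; the robot and the scene stay as the last step left them, time stands still between calls to the robot, and variables do not carry over. Pictures are saved under pics/ and viewed, at most 10 in all, crops included, and the job is handed in when it is done.

Besides the shell and the picture viewer there is one more tool, called after "Request:" as name(argument=value, ...) on one line, values as JSON. carry_out: Moves the arm, as the interface text tells. Its arguments: {"type":"object","properties":{"commands":{"type":"string"},"squeeze":{"type":"number"}},"required":["commands"]}

```bash
mkdir -p pics; cat > h.py <<'E'
from station import robot
import numpy as np, cv2
def px2w(cam,uv,depth,cal=None):
    c=cal or robot.calibration(cam);K,R,t=map(np.array,(c["intrinsics"],c["R"],c["t"]))
    p=np.linalg.inv(K)@np.array([uv[0],uv[1],1.])*depth
    return R.T@(p-t)
def cloud(cam,mask,d):
    c=robot.calibration(cam);K,R,t=map(np.array,(c["intrinsics"],c["R"],c["t"]))
    v,u=np.nonzero(mask&(d>0));z=d[v,u]
    P=(np.linalg.inv(K)@np.vstack([u,v,np.ones_like(u)]))*z
    return (R.T@(P-t[:,None])).T
E
python3 - <<'E'
from h import *
print(robot.state()["time_s"],robot.state()["tool_rot"])
ims=[]
for cam in("scene","side"):
    im,d=robot.read_camera(cam);np.save(f"d_{cam}.npy",d)
    im=im.copy()
    for l in("scoop_grip","scoop_edge","cell_center","shelf","adapter_center"):
        for r in robot.place_of(l,cam)[:2]: print(cam,l,round(r["conf"],2),np.round(r["centre"],1))
    for l in("scoop_grip","cell_center","adapter_center"):
        o=robot.outline_of(l,cam)
        if o:
            m=o[0]["mask"];P=cloud(cam,m,d);v,u=np.nonzero(m)
            print(cam,l,"mask",round(o[0]["conf"],2),m.sum(),u.min(),u.max(),v.min(),v.max(),np.round(np.percentile(P,[2,50,98],axis=0),0).tolist())
    ims.append(im)
    cv2.imwrite(f"pics/{cam}0.png",im[:,:,::-1])
print(robot.state()["time_s"])
E
```

```text
0.0 [-0.7070242   0.70718853  0.00074357 -0.00078193]
scene scoop_grip 0.85 [452.7  33.5  64.5]
scene scoop_edge 0.66 [616.   26.6   1. ]
scene cell_center 0.83 [ 698.9 -116.6   15.8]
scene shelf 0.62 [665.8 -16.6   2.7]
scene adapter_center 0.93 [723.   54.6   9.1]
scene scoop_grip mask 0.94 4400 293 386 157 271 [[437.0, -17.0, -0.0], [539.0, 31.0, 6.0], [602.0, 76.0, 84.0]]
scene cell_center mask 0.56 534 284 334 344 373 [[706.0, -148.0, 9.0], [717.0, -126.0, 21.0], [719.0, -93.0, 27.0]]
scene adapter_center mask 0.79 919 408 457 293 325 [[720.0, 26.0, 4.0], [741.0, 42.0, 25.0], [748.0, 75.0, 29.0]]
side scoop_grip 0.93 [453.3  37.   66.9]
side scoop_edge 0.86 [6.214e+02 2.810e+01 5.000e-01]
side scoop_edge 0.23 [454.4  40.5  66. ]
side scoop_grip mask 0.66 6942 203 360 221 299 [[433.0, -17.0, 0.0], [536.0, 31.0, 7.0], [614.0, 77.0, 85.0]]
0.9
```

View pics/scene0.png

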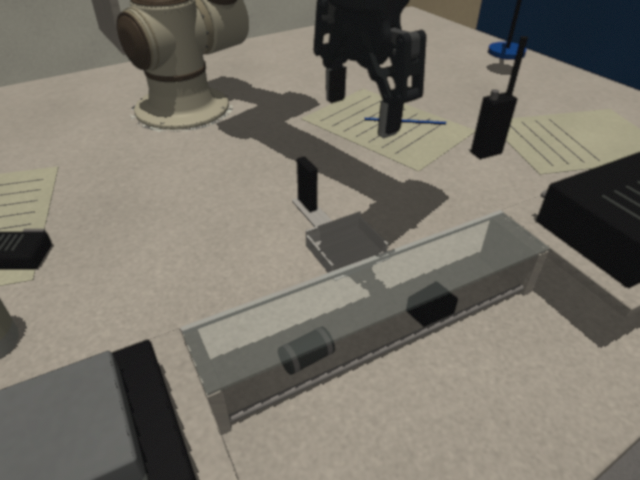

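View pics/side0.png

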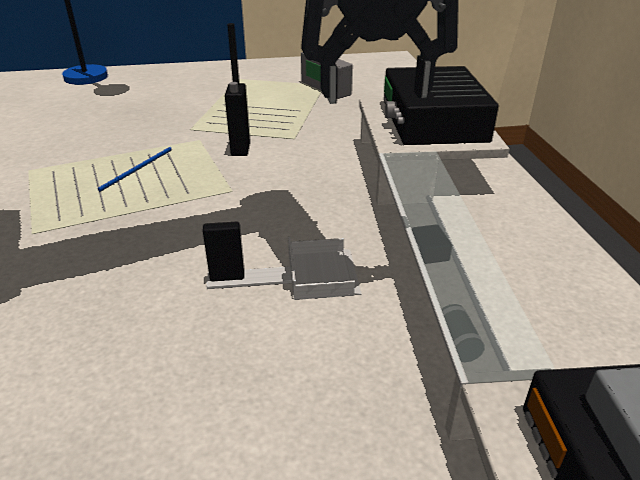

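The scene view shows the scoop handle at (307,185), its pan at (347,240) pointing to the shelf, the cell at (306,348) and the adapter at (432,303). In the side view the handle is at (223,250), the pan at (320,270), the cell at (463,333) and the adapter at (432,243). The shelf's front lip runs roughly (380,150)→(463,383) in side. Next I need the yaws.

```bash
python3 - <<'E'
from h import *
def plane(cam,uv,z):
    a=px2w(cam,uv,100.);b=px2w(cam,uv,1000.);s=(z-a[2])/(b[2]-a[2]);return a+s*(b-a)
print("lip top z81:")
for cam,pts in (("scene",[(183,330),(505,213)]),("side",[(378,150),(465,383)])):
    p=[plane(cam,q,81)[:2] for q in pts];e=p[1]-p[0];print(cam,np.round(p,1).tolist(),"yaw",np.arctan2(-e[0]*np.sign(e[1]),abs(e[1])))
for cam in("scene","side"):
    d=np.load(f"d_{cam}.npy");full=cloud(cam,np.ones_like(d,bool),d)
    np.save(f"c_{cam}.npy",full)
    P=full[(full[:,0]>600)&(full[:,0]<850)&(abs(full[:,1])<230)]
    h=np.histogram(P[:,2],bins=[-5,3,6,9,12,15,18,30,60,72,78,84,90,200]);print(cam,h[0].tolist())
    for y in range(-210,200,40):
        for nm,lo,hi in(("top",73,90),("rail",5,17)):
            Q=P[(abs(P[:,1]-y)<20)&(P[:,2]>lo)&(P[:,2]<hi)]
            if len(Q)>3: print(cam,y,nm,len(Q),np.round(np.percentile(Q[:,0],[3,50,97]),0),np.round(np.median(Q[:,2]),1))
# scoop handle top, scoop axis
for cam in("scene","side"):
    m=robot.outline_of("scoop_grip",cam)[0]["mask"];P=cloud(cam,m,np.load(f"d_{cam}.npy"))
    H=P[(P[:,2]>79)];B=P[(P[:,2]>30)&(P[:,2]<78)]
    print(cam,"top",len(H),np.round(H.mean(0),1),cv2.minAreaRect(H[:,:2].astype(np.float32)))
    L=P[(P[:,2]<40)&(P[:,0]>500)];print(cam,"pan",cv2.minAreaRect(L[:,:2].astype(np.float32)))
    r=cv2.fitLine(B[:,:2].astype(np.float32),cv2.DIST_HUBER,0,.01,.01).ravel();print("handle line",r)
P=cloud("scene",robot.outline_of("cell_center","scene")[0]["mask"],np.load("d_scene.npy"))
P=P[P[:,2]<36];print("cell",cv2.fitLine(P[:,:2].astype(np.float32),cv2.DIST_HUBER,0,.01,.01).ravel(),np.round(P.mean(0),1))
for l in("scoop_grip","scoop_edge","cell_center","shelf","adapter_center"):
    for cam in("scene","side"):
        print(cam,l,[np.round(r["centre"],1).tolist() for r in robot.place_of(l,cam)[:1]])
E
```

```text
lip top z81:
scene [[654.0, -236.5], [698.6, 198.0]] yaw -0.10225037379800923
side [[690.2, 208.3], [651.1, -238.2]] yaw -0.08724797366680152
scene [36499, 110, 181, 683, 1756, 375, 1234, 368, 373, 834, 23632, 380, 4703]
scene -210 top 3036 [653. 699. 737.] 80.4
scene -210 rail 302 [726. 731. 734.] 13.5
scene -170 top 2771 [657. 703. 741.] 80.4
scene -170 rail 290 [730. 735. 738.] 13.5
scene -130 top 2540 [661. 706. 745.] 80.3
scene -130 rail 394 [705. 737. 742.] 13.3
scene -90 top 2344 [664. 710. 748.] 80.3
scene -90 rail 286 [717. 742. 745.] 13.4
scene -50 top 2160 [668. 714. 752.] 80.3
scene -50 rail 231 [741. 746. 749.] 13.4
scene -10 top 1989 [672. 718. 756.] 80.2
scene -10 rail 228 [602. 749. 753.] 13.0
scene 30 top 1844 [676. 721. 759.] 80.2
scene 30 rail 377 [719. 749. 757.] 12.9
scene 70 top 1714 [679. 725. 763.] 80.1
scene 70 rail 296 [604. 754. 760.] 12.8
scene 110 top 1591 [683. 729. 767.] 80.1
scene 110 rail 171 [756. 761. 764.] 13.1
scene 150 top 1478 [687. 732. 771.] 80.1
scene 150 rail 156 [760. 765. 768.] 13.0
scene 190 top 2626 [693. 773. 846.] 80.0
scene 190 rail 2
[... 1039 characters left out ...]
 ((453.3027038574219, 36.88374710083008), (18.944154739379883, 42.70573425292969), 87.1429672241211)
side pan ((560.4140625, 48.31053924560547), (134.07440185546875, 118.94728088378906), 85.47742462158203)
handle line [ 9.9843532e-01 -5.5919286e-02  4.5349341e+02  3.0221315e+01]
cell [ 3.69628668e-02  9.99316633e-01  7.16931335e+02 -1.22203156e+02] [ 716.3 -124.1   19.8]
scene scoop_grip [[452.7, 33.5, 64.5]]
side scoop_grip [[453.3, 37.0, 66.9]]
scene scoop_edge [[616.0, 26.6, 1.0]]
side scoop_edge [[621.4, 28.1, 0.5]]
scene cell_center [[698.9, -116.6, 15.8]]
side cell_center []
scene shelf [[665.8, -16.6, 2.7]]
side shelf []
scene adapter_center [[723.0, 54.6, 9.1]]
side adapter_center []
```

Measured:
- **Scoop:** grip at (453, 35), yaw ≈ -0.05. The grip-to-edge distance is 166 against 165 given.
- **Shelf:** lip at about (668, -16), yaw ≈ -0.092. The top is at 81 and the rail at about 13, both consistent with the text.
- **Cell:** about (700, -119), roughly 41 mm in.

First I'll turn the tool so the fingers close across y.

Request:
carry_out(commands="0 0 0.8 0 0 -1 8.5;0 0 0.8 0 0 -1 8.5;0 0 0.8 0 0 -1 8.5;0 0 0.8 0 0 -1 8.5;0 0 0.8 0 0 -1 8.5;0 0 0.8 0 0 -1 8.5;0 0 0.8 0 0 -1 8.5;0 0 0.8 0 0 -1 8.5;0 0 0.8 0 0 -1 8.5;0 0 0.8 0 0 -1 8.5", squeeze=100)

```text
time_s: 2.55
tcp_pos: [625.0, 0.0, 151.0]
tool_rot: [0.996, -0.084, 0.0, -0.0]
contact_force: [1.8, -0.6, 0.1]
opening: 84.8
gripper_force: 0.0
```

Request:
carry_out(commands="0 0 0 0 0 -0.89 8.5;-4 -0.8 0 0 0 0 8.5;-4 -0.8 0 0 0 0 8.5;-4 -0.5 0 0 0 0 8.5;-3.5 -0.5 0 0 0 0 8.5;0 0 0 0 0 0 8.5")

```text
time_s: 3.15
tcp_pos: [467.2, 33.6, 151.4]
tool_rot: [1.0, -0.024, -0.001, -0.0]
contact_force: [0.4, -0.5, -0.0]
opening: 85.3
gripper_force: 0.0
```

```bash
cat >> h.py <<'E'
from scipy.spatial.transform import Rotation
def rel(target):
    s=robot.state();R=Rotation.from_quat(s["tool_rot"]).as_matrix()
    print("t",s["time_s"],"tcp",np.round(s["tcp_pos"],1),"yaw x",np.arctan2(R[1,0],R[0,0]),"zax",np.round(R[:,2],3),"rel",np.round(R.T@(np.array(target)-s["tcp_pos"]),1),"F",np.round(s["contact_force"],1),"open",s["opening"],s["gripper_force"])
E
python3 - <<'E'
from h import *
rel([453,35,46])
im,d=robot.read_camera("side")
for cam in("side",):print([np.round(r["centre"],1).tolist() for l in("scoop_grip","scoop_edge") for r in robot.place_of(l,cam)[:1]])
E
```

```text
t 3.15 tcp [467.2  33.6 151.4] yaw x -0.04892605183306221 zax [-0.002  0.    -1.   ] rel [-14.   -0.7 105.4] F [ 0.4 -0.5 -0. ] open 85.34555677577808 0.0
[[454.6, 36.9, 68.0], [619.4, 28.6, 2.0]]
```

Request:
carry_out(commands="-1.4 -0.2 0 0 0 0 8.5;0 0 3 0 0 0 8.5;0 0 4 0 0 0 8.5;0 0 3.5 0 0 0 8.5;0 0 0 0 0 0 8.5;0 0 0 0 0 0 0;0 0 0 0 0 0 0;0 0 0 0 0 0 0;0 0 0 0 0 0 0;0 0 0 0 0 0 0", squeeze=100)

```text
time_s: 4.3
tcp_pos: [458.4, 36.8, 47.4]
tool_rot: [1.0, -0.025, 0.001, -0.0]
contact_force: [0.5, -0.1, 2.9]
opening: 14.9
gripper_force: 97.2
```

```bash
python3 - <<'E'
from h import *
rel([453,35,46])
for cam in("side","scene"):
    im,d=robot.read_camera(cam)
    print(cam,[(l,np.round(r["centre"],1).tolist()) for l in("scoop_grip","scoop_edge","cell_center","adapter_center","shelf") for r in robot.place_of(l,cam)[:1]])
E
```

```text
t 4.3 tcp [458.4  36.8  47.4] yaw x -0.049802776970220744 zax [ 0.003  0.001 -1.   ] rel [-5.3  2.   1.4] F [ 0.5 -0.1  2.9] open 14.914055964923339 97.24443554878235
side [('scoop_grip', [453.5, 40.1, 67.1]), ('scoop_edge', [617.2, 28.6, 2.8])]
scene [('scoop_grip', [455.8, 34.6, 66.9]), ('scoop_edge', [618.4, 29.2, -3.1]), ('cell_center', [698.6, -113.4, 17.6]), ('adapter_center', [724.5, 55.2, 10.3]), ('shelf', [666.1, -17.9, 0.9])]
```

Grasp is firm (14.9 mm opening, 97 N). Now I'll slide sideways into the cell's lane and align the yaw with the shelf.

Request:
carry_out(commands="0 0 0 0 0 0.3 0;0.1 1.0 0 0 0 0 0;0.2 1.8 0 0 0 0 0;0.2 1.8 0 0 0 0 0;0.2 1.8 0 0 0 0 0;0.2 1.8 0 0 0 0 0;0.2 1.8 0 0 0 0 0;0.1 1.8 0 0 0 0 0;0 1.3 0 0 0 0 0;0 0 0 0 0 0 0")

```text
time_s: 5.9
tcp_pos: [458.9, -96.2, 47.4]
tool_rot: [0.999, -0.046, 0.002, 0.0]
contact_force: [1.0, -3.4, 5.3]
opening: 15.0
gripper_force: 98.0
```

```bash
python3 - <<'E'
from h import *
rel([458,-96,46])
for cam in("side","scene"):
    im,d=robot.read_camera(cam);cv2.imwrite(f"pics/{cam}1.png",im[:,:,::-1])
    print(cam,[(l,np.round(r["centre"],1).tolist()) for l in("scoop_grip","scoop_edge","cell_center","adapter_center","shelf") for r in robot.place_of(l,cam)[:1]])
E
```

```text
t 5.9 tcp [458.9 -96.2  47.4] yaw x -0.092476898953398 zax [ 0.003 -0.001 -1.   ] rel [-0.9 -0.2  1.4] F [ 1.  -3.4  5.3] open 15.022474642154894 98.01833152770996
side [('scoop_grip', [454.5, -94.3, 66.9]), ('scoop_edge', [617.0, -111.1, 6.1]), ('adapter_center', [617.4, -110.6, 1.5])]
scene [('scoop_grip', [452.0, -96.0, 64.0]), ('cell_center', [700.0, -115.0, 13.0]), ('adapter_center', [724.6, 55.8, 9.4]), ('shelf', [666.2, -18.8, 1.3])]
```

View pics/side1.png

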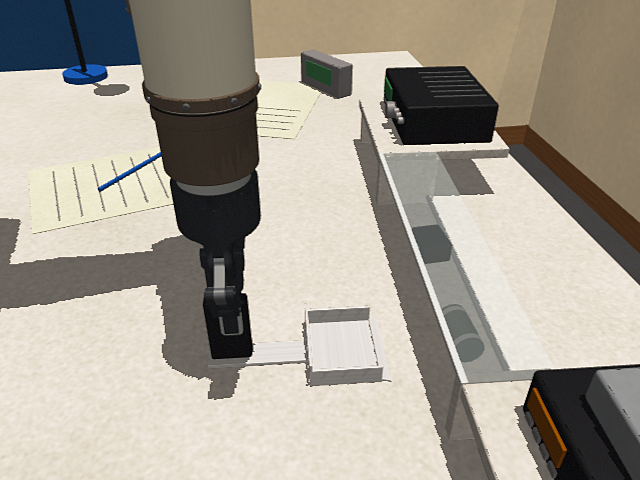

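The side view shows the scoop in line with the cell, pan at (343,345) and cell at (463,333), with the edge about 40 mm short of the lip. Advancing now.

Request:
carry_out(commands="1 0 0 0 0 0 0;1.5 0 0 0 0 0 0;1.5 0 0 0 0 0 0;1.5 0 0 0 0 0 0;1 0 0 0 0 0 0;0.6 0 0 0 0 0 0;0.6 0 0 0 0 0 0;0.4 0 0 0 0 0 0;0.4 0 0 0 0 0 0;0 0 0 0 0 0 0")

```text
time_s: 7.5
tcp_pos: [540.1, -103.0, 47.3]
tool_rot: [0.999, -0.046, -0.002, 0.0]
contact_force: [-6.4, -0.6, 12.1]
opening: 15.0
gripper_force: 98.9
```

```bash
python3 - <<'E'
from h import *
rel([578,-107.5,46])
for cam in("side","scene"):
    im,d=robot.read_camera(cam);cv2.imwrite(f"pics/{cam}2.png",im[:,:,::-1])
    print(cam,[(l,np.round(r["centre"],1).tolist()) for l in("scoop_grip","scoop_edge","cell_center","adapter_center","shelf") for r in robot.place_of(l,cam)[:1]])
E
```

```text
t 7.5 tcp [ 540.1 -103.    47.3] yaw x -0.09204844763651776 zax [-0.004 -0.001 -1.   ] rel [38.1  1.   1.2] F [-6.4 -0.6 12.1] open 15.013130074843264 98.90183687210083
side [('scoop_grip', [534.4, -101.2, 66.7]), ('scoop_edge', [697.8, -119.7, 1.9]), ('shelf', [700.0, -119.8, 1.9])]
scene [('scoop_grip', [534.3, -104.4, 69.7]), ('cell_center', [710.7, -116.2, 13.9]), ('adapter_center', [724.0, 54.8, 9.4]), ('shelf', [666.6, -17.9, 1.7])]
```

View pics/scene2.png

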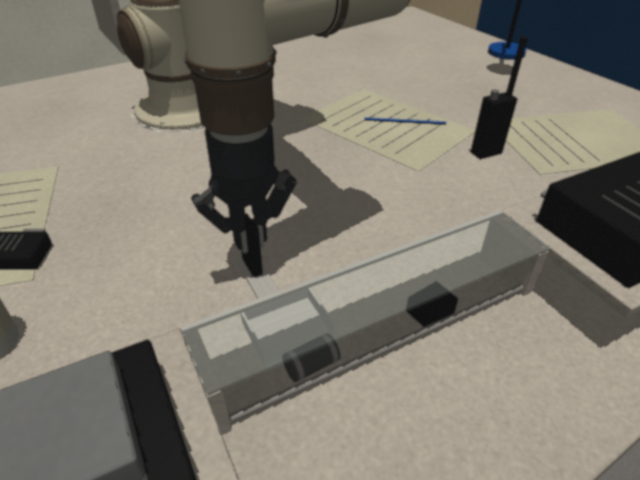

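The cell is now at (312,356), sitting just in front of the pan (back wall at (275,318)) and centred on it. I'll creep on, watching the force.

Request:
carry_out(commands="0.4 0 -0.1 0 0 0 0;0.4 0 0 0 0 0 0;0.4 0 0 0 0 0 0;0.4 0 0 0 0 0 0;0.4 0 0 0 0 0 0;0.4 0 0 0 0 0 0;0.3 0 0 0 0 0 0;0.3 0 0 0 0 0 0;0 0 0 0 0 0 0")

```text
time_s: 9.0
tcp_pos: [570.8, -105.6, 47.4]
tool_rot: [0.999, -0.046, -0.002, 0.0]
contact_force: [-4.7, 0.9, 6.5]
opening: 14.8
gripper_force: 98.1
```

```bash
python3 - <<'E'
from h import *
rel([578,-107.5,46])
for cam in("side","scene"):
    im,d=robot.read_camera(cam)
    print(cam,[(l,np.round(r["centre"],1).tolist()) for l in("scoop_grip","scoop_edge","cell_center","adapter_center","shelf") for r in robot.place_of(l,cam)[:1]])
E
```

```text
t 9.0 tcp [ 570.8 -105.6   47.4] yaw x -0.09222710568252014 zax [-0.003 -0.    -1.   ] rel [7.4 1.2 1.4] F [-4.7  0.9  6.5] open 14.84534717194542 98.1108283996582
side [('scoop_grip', [565.0, -102.6, 67.4])]
scene [('scoop_grip', [567.0, -103.4, 65.8]), ('scoop_edge', [731.7, -123.8, 0.8]), ('cell_center', [689.6, -114.6, 16.0]), ('adapter_center', [721.2, 54.7, 10.6]), ('shelf', [668.4, -17.6, 4.5])]
```

```bash
python3 - <<'E'
from h import *
im,d=robot.read_camera("scene")
o=robot.outline_of("cell_center","scene")
if o:
    P=cloud("scene",o[0]["mask"],d);P=P[P[:,2]<45];print(o[0]["conf"],np.round(np.percentile(P,[3,50,97],axis=0),0).tolist())
cv2.imwrite("pics/z3.png",cv2.resize(im[260:440,160:400,::-1],None,fx=3,fy=3))
E
```

```text
(no output)
```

View pics/z3.png

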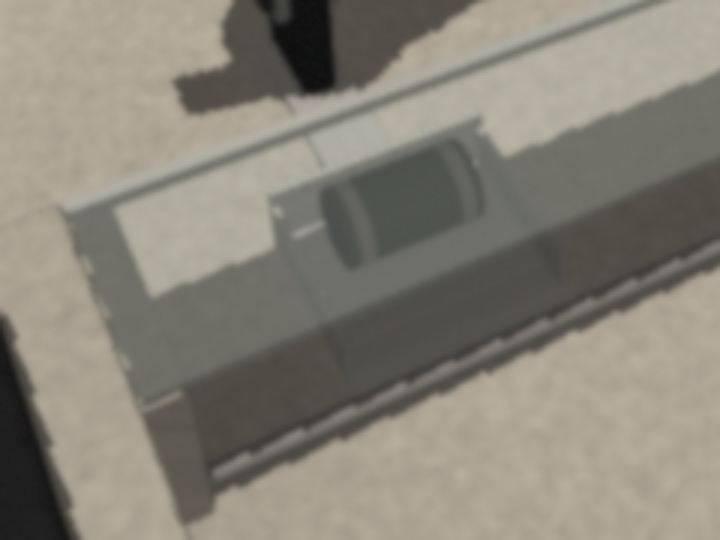

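The crop shows the cell, from (330,200) to (480,180), lying between the pan walls near the back wall and behind the ramp, still under the shelf. I'll draw it out slowly so the 2 mm crest holds it.

Request:
carry_out(commands="-0.1 0 0 0 0 0 0;-0.2 0 0 0 0 0 0;-0.3 0 0 0 0 0 0;-0.4 0 0 0 0 0 0;-0.4 0 0 0 0 0 0;-0.5 0 0 0 0 0 0;-0.5 0 0 0 0 0 0;-0.5 0 0 0 0 0 0;-0.5 0 0 0 0 0 0;-0.5 0 0 0 0 0 0")

```text
time_s: 10.7
tcp_pos: [532.9, -102.0, 47.4]
tool_rot: [0.999, -0.046, 0.0, 0.0]
contact_force: [3.9, -0.2, 2.6]
opening: 14.7
gripper_force: 97.5
```

Request:
carry_out(commands="-0.5 0 0 0 0 0 0;-0.5 0 0 0 0 0 0;-0.5 0 0 0 0 0 0;-0.5 0 0 0 0 0 0;-0.5 0 0 0 0 0 0;-0.5 0 0 0 0 0 0;-0.5 0 0 0 0 0 0;-0.5 0 0 0 0 0 0;-0.5 0 0 0 0 0 0;-0.5 0 0 0 0 0 0")

```text
time_s: 11.7
tcp_pos: [483.2, -97.4, 47.4]
tool_rot: [0.999, -0.046, 0.0, -0.0]
contact_force: [4.0, -0.9, 2.6]
opening: 14.7
gripper_force: 97.5
```

Request:
carry_out(commands="-0.5 0 0 0 0 0 0;-0.5 0 0 0 0 0 0;-0.5 0 0 0 0 0 0;-0.4 0 0 0 0 0 0;-0.4 0 0 0 0 0 0;-0.3 0 0 0 0 0 0;-0.2 0 0 0 0 0 0;-0.1 0 0 0 0 0 0;0 0 0 0 0 0 0;0 0 0 0 0 0 0")

```text
time_s: 12.7
tcp_pos: [454.4, -94.8, 47.4]
tool_rot: [0.999, -0.046, -0.0, 0.0]
contact_force: [3.6, 1.1, 4.6]
opening: 14.9
gripper_force: 97.9
```

```bash
python3 - <<'E'
from h import *
rel([453,-95,46])
for cam in("scene","side"):
    im,d=robot.read_camera(cam)
    print(cam,[(l,np.round(r["centre"],1).tolist()) for l in("scoop_grip","scoop_edge","cell_center","adapter_center") for r in robot.place_of(l,cam)[:1]])
cv2.imwrite("pics/side4.png",im[:,:,::-1])
E
```

```text
t 12.7 tcp [454.4 -94.8  47.4] yaw x -0.09205021717758513 zax [-0. -0. -1.] rel [-1.4  0.4  1.4] F [3.6 1.1 4.6] open 14.942045058852718 97.91858553886414
scene [('scoop_grip', [448.8, -98.0, 64.8]), ('scoop_edge', [612.1, -109.1, 0.3]), ('cell_center', [549.2, -101.8, 18.9]), ('adapter_center', [722.3, 54.3, 10.6])]
side [('scoop_grip', [449.8, -97.0, 65.7]), ('scoop_edge', [616.5, -110.9, 1.3]), ('cell_center', [549.0, -104.8, 18.5])]
```

View pics/side4.png

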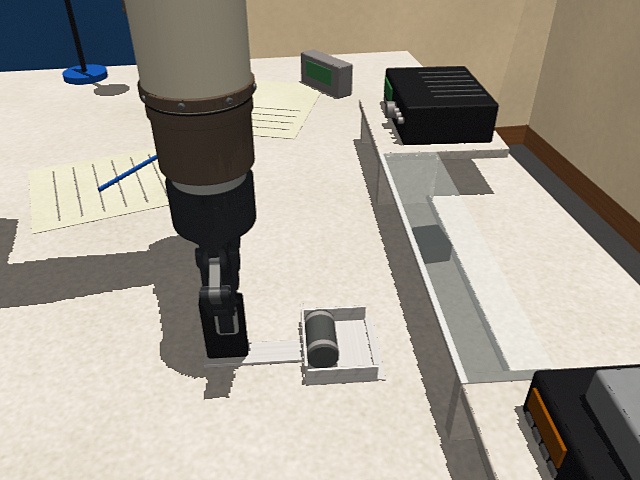

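The side view shows the scoop clear of the lip, with the cell at (322,338) against the pan's back wall and the adapter still at (432,243). Opening the fingers and lifting straight up.

Request:
carry_out(commands="0 0 0 0 0 0 3;0 0 0 0 0 0 5;0 0 0 0 0 0 7;0 0 0 0 0 0 7;0 0 -1 0 0 0 7;0 0 -3 0 0 0 7;0 0 -4 0 0 0 7;0 0 -4 0 0 0 7;0 0 -3 0 0 0 7;0 0 0 0 0 0 7")

```text
time_s: 14.2
tcp_pos: [457.2, -94.8, 202.7]
tool_rot: [0.999, -0.046, 0.005, -0.0]
contact_force: [0.7, 0.5, -0.8]
opening: 69.7
gripper_force: 0.0
```

```bash
python3 - <<'E'
from h import *
rel([453,-95,46])
for cam in("scene","side"):
    im,d=robot.read_camera(cam)
    print(cam,[(l,np.round(r["centre"],1).tolist()) for l in("scoop_grip","scoop_edge","cell_center","adapter_center") for r in robot.place_of(l,cam)[:1]])
E
```

```text
t 14.2 tcp [457.2 -94.8 202.7] yaw x -0.09134801602762557 zax [ 0.011  0.    -1.   ] rel [ -5.8   0.8 156.7] F [ 0.7  0.5 -0.8] open 69.7094015672369 0.0
scene [('scoop_grip', [447.0, -96.6, 64.7]), ('scoop_edge', [611.9, -110.8, 1.3]), ('cell_center', [548.1, -103.3, 18.1]), ('adapter_center', [722.6, 60.0, 7.1])]
side [('scoop_grip', [449.0, -94.3, 62.5]), ('cell_center', [546.5, -104.3, 15.0])]
```

```bash
python3 -c "
from station import robot
print(robot.hand_in())"
```

```text
the job is handed in; nothing more can be done
None
```

The job is handed in at about 14 s of the 43 s allowed. By the last camera readings, the cell lies in the scoop's pan on the desk, about 110 mm outside the shelf lip; the scoop is flat and released, and the adapter shows no movement beyond camera error. The hand-in call returned no verdict.

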